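# Slot the parts bin back into its row

### The arm

A 6-joint arm with a two-finger parallel gripper is mounted at the origin on the work surface. World frame = base frame: x ahead of the robot, y to its left, z up, the work surface at z = 0. Lengths are in m, angles in degrees, forces in N, time in s.
With the tool pointing down it reaches from about 0.3 to 0.775 m from the base axis. Payload 14.6 kg.
Tool frame: the origin (TCP) lies at the very end of the fingers, on their centre line; the grasp point (between the pads) lies 19 mm behind it; x points along the fingers, y is the direction in which the jaws open and shut, and the axes are right-handed (so a half turn about x gives the same grasp; the last joint's range is limited). The gripper opens to 85 mm and grips with 20 to 120 N. Pads are 22 mm wide; open, the fingers measure 114 mm over their backs; the gripper's body (76 mm by 85 mm) begins 54 mm behind the grasp point. The pads swing forward as they close: fully open they stand 13 mm farther back than shut.
Start: joints at [65.512, 17.183, 87.147, -0, 75.671, -3.816], TCP at [0.194, 0.515, 0.231] pointing down, gripper open.
Joint ranges: [-173.82, 173.82], [-45.26, 126.66], [13.44, 144.39], [-59.66, 239.66], [0, 175.72], [-146.38, 146.38]. Speed limits (degrees/s): [127.2, 127.2, 147.25, 180, 180, 180].

### API

Orientations are given as [roll, pitch, yaw] about the fixed x, y, z axes, in that order (R = Rz(yaw) Ry(pitch) Rx(roll)).
In Python, from workcell import * gives the robot as it stands.
- The arm moves only by the shell command python3 -m pendant 'ROWS' [FORCE]. ROWS is text: rows parted by semicolons, each of 5 numbers parted by spaces: the opening, from 0 (shut) to 1 (fully open), then the shift along the tool's x, y, z in m, then the turn about the tool's x in rad. A call has 1 to 12 rows; each row is the pose to reach, as a shift and turn from the pose commanded when the call began, along the tool's axes at that moment; what a row does not reach only later rows make up. A row lasts 1/10 s, in which the tool goes at most 50 mm and 8.59 degrees, less where a joint would pass 70% of its speed; a pose out of reach is approached as far as the arm can. A call with a gripper value outside its range is refused whole. The fingers move at their own pace and stop on an object; FORCE is the grip in N (left out, the last holds). Time passes only in rows, so rows that repeat a pose let the fingers close. It gives the time, the measured TCP pose, the force and the opening at its end, in the units of the state.
- observe(): the state, without advancing time (a new reading comes with each control period).
- get_image(name): name is "scene" or "top" or "wrist"; returns (picture, depth): 384x512x3 uint8, red, green, blue; 384x512 float32, m along the optical axis (not along the pixel's ray), 0 where there is no reading.
- calibration(name): a dict with "fov_y" (degrees; the focal length in pixels is half the picture's height over the tangent of half this angle, whatever the lens; pixels are square), "cx", "cy" (the principal point, pixels), "origin" and "orientation" of the camera in the world. Camera axes: x right, y down, z forward; pixel columns grow to the right and rows downward; lengths in m; the calibration is good to about 2 mm. A picture is of the moment at which its call begins: read the wrist's pose just before it. calibration takes no time and is no camera call; for the wrist camera it gives the pose at the moment of the call.
- close_job(): hands the job in, once; it reports no verdict.
The state is a dict: "time_s": time; "joint_positions": joint angles; "joint_velocities": joint speeds; "joint_torque": joint torques, N m; "tcp_pos": TCP position; "ee_rot": TCP orientation; "ft_force": force on the tool from outside, world axes, zero at the start; "ft_torque": the same for the moment, N m; "opening": opening from 0.0 (shut) to 1.0 (fully open).
Only numpy, scipy, OpenCV 4.12 (cv2) and the standard library are available. Lean on these libraries where they do the work, as an engineer would, in place of code of your own. Each camera call takes 0.05 s, during which the arm holds its last target. There are 200 camera calls.

### The job

The blue bin of washers has been left out on the bench: put it back in the row, immediately to the right (seen from the robot) of the bin of hexagon nuts, by nudging the bins apart until there is room and then sliding it in until its back is home against the steel frame. Finish with all five bins standing square in one line inside the frame with their backs against it, and work gently: do not ram the frame, whose clamps are only finger-tight, do not tip any bin, and leave the other things on the bench where they are.

Things in the scene. Friction and masses are not known exactly. Their poses are not given: they have to be found in the camera images.
- bin_washers_mid (a point): Blue open-topped plastic bin of large flat washers, standing apart in front of the row, on the left or right. 90 wide (y) x 116 deep (x) x 68 mm high, side and back walls upright, 3 mm thick, back corners bevelled 5 mm; hardware inside stays below 27 mm above the bench; 0.3 to 0.65 kg, slides on the bench at 1 to 5 N. Point: its centre, 34 mm above its underside; x runs from front lip to back, y to the left seen from the robot, z up.
- bin_washers_lip (a point): Top middle of that bin's front lip, a 10 mm thick wall across its front, top 50 mm above the bench (point: mid-thickness, at the top; axes as the bin's). The place to pinch it from above, one finger in front and one inside. The lip's outer face lies 58 mm before the bin's centre.
- bin_nuts_mid (a point): Identical blue bin (size, walls, lip, fill height, weight) of big hexagon nuts, 37 mm over corners; one of the four spaced out in the row, lip towards the robot; one of the three left ones, in any order. Closed fingers can go down inside it and push on a side wall. Point: its centre, 34 mm above its underside; x runs from front lip to back, y to the left seen from the robot, z up.
- bin_bolts_mid (a point): Identical blue bin (size, walls, lip, fill height, weight) of hexagon-head bolts lying lengthwise; one of the four spaced out in the row, lip towards the robot; one of the three left ones, in any order. Closed fingers can go down inside it and push on a side wall. Point: its centre, 34 mm above its underside; x runs from front lip to back, y to the left seen from the robot, z up.
- bin_rollers_mid (a point): Identical blue bin (size, walls, lip, fill height, weight) of short round steel rollers; one of the four spaced out in the row, lip towards the robot; one of the three left ones, in any order. Closed fingers can go down inside it and push on a side wall. Point: its centre, 34 mm above its underside; x runs from front lip to back, y to the left seen from the robot, z up.
- bin_plates_mid (a point): Identical blue bin (size, walls, lip, fill height, weight) of small flat rectangular steel plates; one of the four spaced out in the row, lip towards the robot; always the rightmost. Closed fingers can go down inside it and push on a side wall. Point: its centre, 34 mm above its underside; x runs from front lip to back, y to the left seen from the robot, z up.
- rack: Dark steel rail fixed to the bench, carrying a U-shaped steel frame for the bins. Origin: bench level, middle of the rail, in the plane of the bins' back stop, a rubber bead 30 mm up on the frame's 42 mm high back; x points square away from the robot into it, y left along the row. A seated bin's centre lies 58 mm before that plane. More than 50 N (peak) on rack or frame counts as ramming it.
- rack_slot (a point): Middle of the rail's top edge, 32 mm above and 12 mm behind the rack origin. The frame is clamped here, up to 12 mm to the left or right: this shift is not measured, find the ends of the row by feel. An upright end plate with rubber bumpers, 56 mm high, reaching 92 mm forward, closes the row at each end; 454 mm clear between the bumpers: five bins and 4 mm of play.
- carton: Small closed cardboard carton, 70 x 70 x 45 mm high, loose bystander on the other side from the bin of washers. Origin under its centre.
- spray_can: Grey spray can, 58 mm diameter, 160 mm high, loose bystander left of the rack. Origin under its centre.
- bearing: Steel bearing ring, 72 mm outside diameter, 20 mm high, lying flat right of the rack, loose bystander. Origin under its centre.

How it is judged:
By the outcome, as a careful person would: the job done as asked, in the order asked, and still so for the second after the job is handed in, with the robot touching nothing.
It also fails if it takes over 72 s, if anything falls off the work surface, if the arm or the gripper's body presses on something with over 40 N, if the wrist force passes 120 N, or if a joint passes its speed limit or range.

## Working session

There is one attempt and no reset: what is moved stays moved. The work goes in short steps, Python scripts to look and compute and a shell command to move; the robot and the scene stay as the last step left them, time stands still between calls to the robot, and variables do not carry over. Pictures are saved under pics/ and viewed, about 8 in all and at most 12, crops included, and the job is handed in when it is done.

```bash
ls; mkdir -p pics; python3 - <<'E'
from workcell import *
import cv2, numpy as np
s=observe(); print(s)
for n in ("top","scene"):
    im,d=get_image(n); c=calibration(n); print(n,c)
    cv2.imwrite(f"pics/{n}0.png",im[:,:,::-1]); np.save(f"pics/{n}0.npy",d)
print(calibration("wrist"))
E
```

```text
pics
{'time_s': 0.0, 'joint_positions': array([ 6.55112225e+01,  1.72149163e+01,  8.71828175e+01,  1.86908742e-04,
        7.56717578e+01, -3.81679007e+00]), 'joint_velocities': array([ 0.05235404,  0.0232385 , -0.02943956,  0.00160024, -0.03091469,
        0.00240708]), 'joint_torque': array([ 6.89854533e-04, -5.43491507e+01, -3.61802602e+01, -5.78729086e-06,
        3.88113986e-03, -3.38262964e-05]), 'tcp_pos': array([0.19406294, 0.51435122, 0.23070956]), 'ee_rot': array([ -93.96605588,   89.93050816, -114.6380897 ]), 'ft_force': array([-0.32177538,  0.48722618, -0.11529938]), 'ft_torque': array([ 0.01651871,  0.00622554, -0.00340202]), 'opening': 0.9992472622114466}
top {'fov_y': 52.840152627240386, 'cx': 256.1862520541107, 'cy': 197.41338480322995, 'origin': array([0.47516036, 0.00765492, 1.06404767]), 'orientation': array([-175.51281309,   -0.57075698,  -90.88609263])}
scene {'fov_y': 46.39784343852204, 'cx': 256.53973098932295, 'cy': 184.93931687985992, 'origin': array([ 1.61931992, -0.46919511,  0.9200709 ]), 'orientation': array([-125.51016046,    0.65871621,   65.6111111 ])}
{'fov_y': 70.30363133458845, 'cx': 255.10865491769073, 'cy': 186.40659019258786, 'origin': array([0.11751185, 0.54307703, 0.37343615]), 'orientation': array([1.61677430e+02, 8.09494582e-02, 6.93517289e+01])}
```

```bash
cat > h.py <<'E'
from workcell import *
import cv2, numpy as np
from scipy.spatial.transform import Rotation as R
def cloud(n):
    s=observe(); c=calibration(n); im,d=get_image(n)
    return im,d,c,s
def world(d,c):
    h,w=d.shape; f=h/2/np.tan(np.radians(c["fov_y"]/2))
    v,u=np.mgrid[:h,:w]
    p=np.stack([(u-c["cx"])/f*d,(v-c["cy"])/f*d,d],-1)
    return p@R.from_euler("xyz",c["orientation"],degrees=True).as_matrix().T+c["origin"]
def ortho(im,d,c,fn,x0=.25,x1=.75,y0=-.4,y1=.4,s=1000):
    """robot-up view: rows = -x, cols = -y ; highest point wins"""
    P=world(d,c); ok=(d>0)&(P[...,0]>x0)&(P[...,0]<x1)&(P[...,1]>y0)&(P[...,1]<y1)
    p=P[ok]; col=im[ok]; o=np.argsort(p[:,2]); p=p[o]; col=col[o]
    out=np.zeros((int((x1-x0)*s)+1,int((y1-y0)*s)+1,3),np.uint8); H=np.zeros(out.shape[:2])
    for k in range(len(p)):
        r=int((x1-p[k,0])*s); q=int((y1-p[k,1])*s)
        out[r:r+2,q:q+2]=col[k]; H[r:r+2,q:q+2]=p[k,2]
    cv2.imwrite(fn,out[:,:,::-1]); return H
E
python3 - <<'E'
from h import *
im=cv2.imread("pics/top0.png"); cv2.imwrite("pics/top0b.png",cv2.resize(im,(800,600),interpolation=cv2.INTER_CUBIC))
d=np.load("pics/top0.npy"); P=world(d,calibration("top"))
for z in (.068,.05,0):
  for r,c in((100,256),(250,256)):print()if 0 else None
x,y,zz=[P[...,i] for i in range(3)]
print(np.percentile(zz[d>0],[5,50,95]))
E
```

```text
[-7.51933728e-01 -4.95069177e-04  2.23627250e-02]
```

View pics/top0b.png

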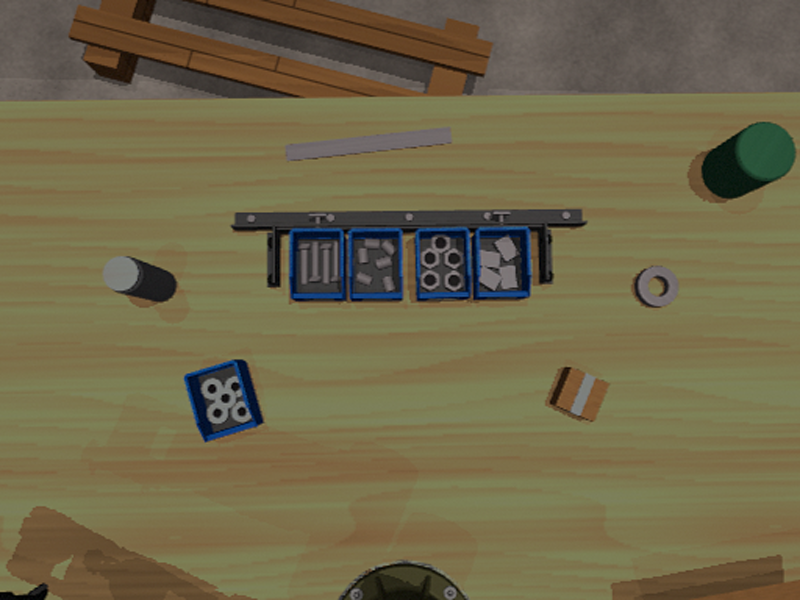

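The picture shows the row left to right as bolts (317,264), rollers (375,264), nuts (442,264) and plates (502,262). The washers bin is at (222,400), turned, and the carton is at (577,393). The washers go between the nuts and the plates.

```bash
cat >> h.py <<'E'
def bins(im,d,c,zmin=.055,xr=(.2,.75)):
    P=world(d,c); hsv=cv2.cvtColor(np.ascontiguousarray(im),cv2.COLOR_RGB2HSV)
    m=(d>0)&(hsv[...,0]>100)&(hsv[...,0]<125)&(hsv[...,1]>130)&(P[...,2]>zmin)&(P[...,2]<.08)&(P[...,0]>xr[0])&(P[...,0]<xr[1])
    return P,m
E
python3 - <<'E'
from h import *
im=cv2.imread("pics/top0.png")[:,:,::-1]; d=np.load("pics/top0.npy"); c=calibration("top")
P,m=bins(im,d,c)
# raster at 1mm
q=P[m]; print(len(q), np.percentile(q[:,2],[5,50,95]))
w=q[(q[:,1]>.15)&(q[:,0]<.5)]; print("washers",cv2.minAreaRect((w[:,:2]*1000).astype(np.float32)), len(w))
r=q[(q[:,0]>.45)]; 
h,e=np.histogram(r[:,1],np.arange(-.25,.25,.003)); print([(round(e[i]*1000),int(h[i])) for i in range(len(h)) if h[i]>0])
print("x range",np.percentile(r[:,0],[1,50,99]))
# frame/rail: dark points
z=P[...,2]; 
for v,u,name in((262,642,0),):pass
def at(x8,y8): 
    v=int(y8*.64);u=int(x8*.64); return P[v-1:v+2,u-1:u+2].reshape(-1,3).mean(0).round(4)
for n,a,b in(("railL",250,220),("railR",570,216),("railM",409,216),("endL",274,258),("endR",546,256),("can",123,272),("bearing",643,287),("carton",577,393)): print(n,at(a,b))
E
```

```text
1184 [0.0576496  0.06677462 0.07013804]
washers ((410.67022705078125, 296.5264892578125), (107.06369018554688, 91.29423522949219), 15.994645118713379) 282
[(-223, 4), (-220, 45), (-217, 13), (-214, 3), (-211, 3), (-208, 3), (-205, 3), (-202, 5), (-199, 4), (-196, 3), (-193, 3), (-190, 3), (-187, 3), (-184, 3), (-181, 5), (-178, 3), (-175, 4), (-172, 3), (-169, 3), (-166, 3), (-163, 3), (-160, 4), (-157, 3), (-154, 2), (-151, 2), (-148, 2), (-145, 2), (-142, 2), (-139, 5), (-136, 40), (-133, 39), (-121, 33), (-118, 32), (-115, 3), (-112, 2), (-109, 2), (-106, 2), (-103, 2), (-100, 2), (-97, 4), (-94, 2), (-91, 2), (-88, 2), (-85, 2), (-82, 2), (-79, 2), (-76, 3), (-73, 3), (-70, 2), (-67, 2), (-64, 2), (-61, 2), (-58, 3), (-55, 3), (-52, 2), (-49, 2), (-46, 3), (-43, 3), (-40, 3), (-37, 36), (-34, 48), (-31, 3), (-10, 1), (-7, 26), (-4, 6), (-1, 2), (2, 2), (5, 3), (8, 3), (11, 2), (14, 3), (17, 2), (20, 3), (23, 3), (26, 5), (29, 4), (32, 3), (35, 3), (38, 3), (41, 3), (44, 3), (47, 6), (50, 3), (53, 3), (56, 3), (59, 3), (62, 3), (65, 3), (68, 6), (71, 3), (74, 30), (77, 38), (80, 27), (89, 38), (92, 47), (95, 5), (98, 3), (101, 3), (104, 3), (107, 3), (110, 6), (113, 3), (116, 3), (119, 3), (122, 3), (125, 3), (128, 5), (131, 4), (134, 3), (137, 3), (140, 3), (143, 3), (146, 4), (149, 4), (152, 4), (155, 3), (158, 3), (161, 3), (164, 3), (167, 5), (170, 4), (173, 31), (176, 38), (179, 11)]
x range [0.45259415 0.66041969 0.69018142]
railL [0.7213 0.2597 0.0072]
railR [ 0.7195 -0.3071  0.0068]
railM [ 0.7232 -0.0201  0.0071]
endL [0.646  0.2124 0.0362]
endR [ 0.6426 -0.2516  0.0503]
can [0.6074 0.4156 0.1585]
bearing [ 0.5902 -0.427   0.0201]
carton [ 0.4096 -0.2975  0.0452]
```

```bash
cat >> h.py <<'E'
def goto(x,y,z,yawj):
    """print shift in tool axes and turn so that tool y points at world angle yawj (mod 180)"""
    s=observe(); M=R.from_euler("xyz",s["ee_rot"],degrees=True).as_matrix()
    dp=M.T@(np.array([x,y,z])-s["tcp_pos"])
    a=np.degrees(np.arctan2(M[1,1],M[0,1]))
    t=-((yawj-a+90)%180-90)   # tool x is down: positive turn = clockwise from above
    print("shift",dp.round(4),"turn rad",round(np.radians(t),4),"toolY ang",round(a,2), "tilt",M[:,0].round(4), "tcp",s["tcp_pos"].round(4),"q",s["joint_positions"].round(1))
E
python3 - <<'E'
from h import *
goto(.632,-.077,.14,0)
im=cv2.imread("pics/top0.png")[:,:,::-1]; d=np.load("pics/top0.npy"); c=calibration("top")
P,m=bins(im,d,c,zmin=.062,xr=(.5,.75)); q=P[m]
for n,lo,hi in(("bolts",.085,.19),("rollers",-.02,.085),("nuts",-.1265,-.025),("plates",-.23,-.1265)):
    k=q[(q[:,1]>lo)&(q[:,1]<hi)]; print(n,[np.array(t).round(1) for t in cv2.minAreaRect((k[:,:2]*1000).astype(np.float32))], (np.percentile(k,[0,1,99,100],axis=0)[:,:2]*1000).round(1).tolist())
E
```

```text
shift [ 0.0912 -0.3986  0.6185] turn rad 1.21 toolY ang 69.33 tilt [-4.e-04 -1.e-03 -1.e+00] tcp [0.1941 0.5144 0.2308] q [65.5 17.2 87.2 -0.  75.7 -3.8]
bolts [array([639.6, 136. ]), array([ 88.7, 102.4]), np.float64(89.6)] [[588.7, 91.4], [593.4, 91.6], [690.4, 180.2], [690.8, 180.5]]
rollers [array([643.3,  37.3]), array([89. , 92.4]), np.float64(89.4)] [[597.6, -7.6], [602.5, -5.0], [689.3, 81.8], [689.6, 82.0]]
nuts [array([640.2, -76. ]), array([97.5, 89.4]), np.float64(0.7)] [[590.9, -121.0], [595.5, -120.6], [688.2, -31.0], [689.3, -30.9]]
plates [array([ 640.6, -176.1]), array([96.8, 88.7]), np.float64(0.3)] [[592.0, -220.5], [596.5, -220.1], [688.6, -132.1], [689.1, -131.7]]
```

```bash
python3 -m pendant '0.5 .091 -.399 .618 1.21;0.5 .091 -.399 .618 1.21;0.5 .091 -.399 .618 1.21;0.5 .091 -.399 .618 1.21;0.5 .091 -.399 .618 1.21;0.5 .091 -.399 .618 1.21;0.5 .091 -.399 .618 1.21;0.5 .091 -.399 .618 1.21;0.5 .091 -.399 .618 1.21;0.5 .091 -.399 .618 1.21;0.5 .091 -.399 .618 1.21;0.5 .091 -.399 .618 1.21' 40; python3 -c "
from h import *
goto(.6355,-.077,.14,0)"
```

```text
time_s: 1.3
tcp_pos: [0.549, 0.0338, 0.1571]
ee_rot: [-96.1, 90.0, 173.9]
ft_force: [0.3, 0.5, 0.4]
opening: 0.502
shift [0.0171 0.0866 0.1108] turn rad -0.0001 toolY ang -0.01 tilt [-4.e-04  0.e+00 -1.e+00] tcp [0.549  0.0338 0.1571] q [-0.3 21.3 92.   0.  66.7 -0.3]
```

```bash
python3 -m pendant '0.5 .017 .087 .111 0;0.5 .017 .087 .111 0;0.5 .017 .087 .111 0;0.5 .017 .087 .111 0;0.5 .017 .087 .111 0'; python3 - <<'E'
from h import *
im,d,c,s=cloud("wrist"); print(s["tcp_pos"].round(4),s["opening"], s["ft_force"])
cv2.imwrite("pics/w1.png",im[:,:,::-1]); np.save("pics/w1.npy",d); import pickle; pickle.dump(c,open("pics/w1.pkl","wb"))
P,m=bins(im,d,c,zmin=.06,xr=(.5,.75)); q=P[m]; print(len(q),q.min(0),q.max(0))
h,e=np.histogram(q[:,1],np.arange(-.26,.1,.002)); print([(round(e[i]*1000),int(h[i])) for i in range(len(h)) if h[i]>60])
E
```

```text
time_s: 1.8
tcp_pos: [0.6349, -0.0757, 0.1396]
ee_rot: [-103.7, 89.9, 166.2]
ft_force: [-0.1, 0.5, -0.8]
opening: 0.5
[ 0.6349 -0.0757  0.1396] 0.49952489288366064 [-0.1149937   0.45377095 -0.76648352]
4647 [ 0.58787539 -0.21916932  0.06000752] [0.68991579 0.06730658 0.07072972]
[(-218, 93), (-216, 73), (-136, 114), (-134, 129), (-132, 392), (-120, 159), (-118, 157), (-116, 224), (-36, 148), (-34, 325), (-32, 349), (-8, 107), (-6, 382), (-4, 267), (-2, 71)]
```

View pics/w1.png

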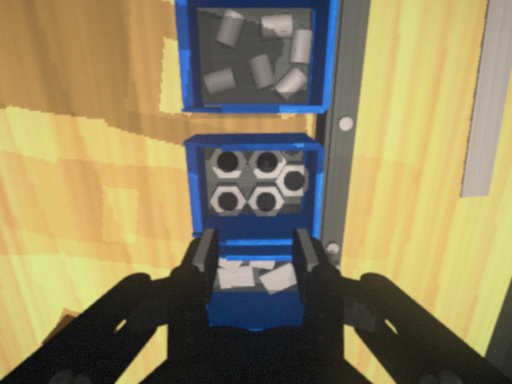

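Nuts bin is centred about y = -76 mm, at pixels (258,190). The fingers at (205,250) and (308,250) fit inside it. I'll descend and then push left.

```bash
python3 -m pendant '0.5 .05 0 0 0;0.5 .09 0 0 0;0.5 .106 0 0 0;0.5 .106 0 -.015 0;0.5 .106 0 -.024 0;0.5 .106 0 -.029 0;0.5 .106 0 -.033 0;0.5 .106 0 -.037 0;0.5 .106 0 -.041 0;0.5 .106 0 -.045 0;0.5 .106 0 -.050 0;0.5 .106 0 -.055 0'; python3 -m pendant '0.5 0 0 -.005 0;0.5 0 0 -.010 0;0.5 0 0 -.015 0;0.5 0 0 -.019 0;0.5 0 0 -.023 0;0.5 0 0 -.026 0'
```

```text
time_s: 3.05
tcp_pos: [0.6355, -0.0208, 0.0352]
ee_rot: [37.2, 89.9, -52.8]
ft_force: [-0.2, -9.4, 5.0]
opening: 0.5
time_s: 3.65
tcp_pos: [0.6355, 0.0047, 0.0352]
ee_rot: [22.0, 89.9, -68.0]
ft_force: [-0.5, -18.9, 6.8]
opening: 0.501
```

```bash
python3 -m pendant '0.5 0 0 -.001 0;0.5 0 0 -.002 0;0.5 0 0 -.003 0'; python3 -m pendant '0.5 0 0 -.001 0;0.5 0 0 -.002 0'; python3 -m pendant '0.5 0 0 0 0'
```

```text
time_s: 3.95
tcp_pos: [0.6355, 0.0061, 0.0355]
ee_rot: [11.5, 89.8, -78.6]
ft_force: [-1.9, -24.5, 9.9]
opening: 0.498
time_s: 4.15
tcp_pos: [0.6355, 0.0074, 0.0358]
ee_rot: [11.1, 89.7, -78.9]
ft_force: [-3.6, -29.5, 11.5]
opening: 0.498
time_s: 4.25
tcp_pos: [0.6355, 0.0075, 0.0359]
ee_rot: [11.7, 89.7, -78.3]
ft_force: [-4.4, -27.1, 11.0]
opening: 0.502
```

```bash
python3 - <<'E'
from h import *
im,d,c,s=cloud("top"); np.save("pics/t2.npy",d); cv2.imwrite("pics/t2.png",cv2.resize(im[100:230,140:380,::-1],(800,433),interpolation=cv2.INTER_CUBIC))
P,m=bins(im,d,c,zmin=.055,xr=(.5,.75)); q=P[m]
h,e=np.histogram(q[:,1],np.arange(-.26,.25,.002)); print([(round(e[i]*1000),int(h[i])) for i in range(len(h)) if h[i]>7])
g=P[(P[...,2]>.04)&(P[...,0]>.58)&(P[...,0]<.67)&(abs(P[...,1])>.2)&(abs(P[...,1])<.3)]
h,e=np.histogram(g[:,1],np.arange(-.3,.3,.002)); print([(round(e[i]*1000),int(h[i])) for i in range(len(h)) if h[i]>0])
E
```

```text
[(-220, 32), (-218, 24), (-136, 35), (-134, 38), (-70, 12), (-68, 15), (-66, 9), (110, 24), (112, 41), (114, 34), (116, 34), (118, 9), (120, 30), (200, 34), (202, 38), (208, 13)]
[(-262, 2), (-256, 8), (-254, 23), (-252, 44), (-222, 37), (-220, 60), (-218, 17), (-216, 1), (-214, 1), (-212, 1), (-208, 1), (-206, 1), (-204, 1), (200, 37), (202, 56), (204, 6), (206, 1), (208, 26), (214, 1), (218, 1)]
```

View pics/t2.png

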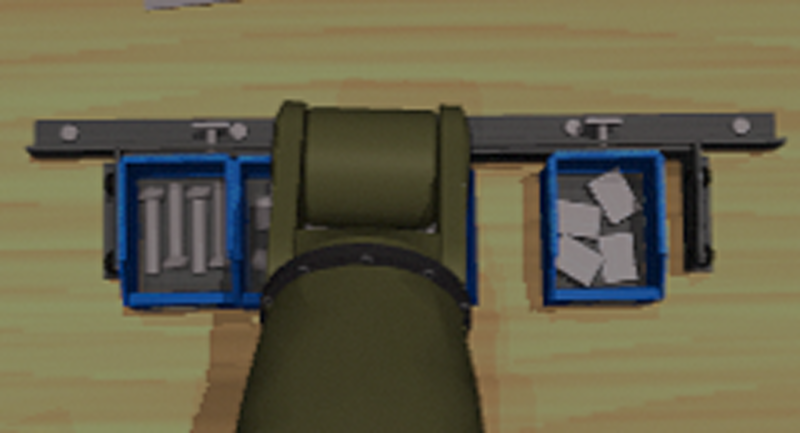

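The row's left half is against the left bumper: bolts at (180,230) touch the end plate and rollers at (250,230) touch bolts. Plates at (605,230) still has to go right.

```bash
python3 -m pendant '0.5 0 0 .004 0;0.5 0 0 .01 0;0.5 -.03 0 .025 0;0.5 -.06 0 .04 0;0.5 -.07 0 .08 0;0.5 -.07 0 .125 0;0.5 -.07 0 .165 0;0.5 -.06 0 .186 0;0.5 -.03 0 .186 0;0.5 0 0 .186 0;0.5 .002 0 .186 0;0.5 .002 0 .186 0'; python3 -m pendant '0.5 0 0 .012 0;0.5 0 0 .021 0;0.5 0 0 .026 0;0.5 0 0 .030 0;0.5 0 0 .034 0;0.5 0 0 .038 0;0.5 0 0 .042 0;0.5 0 0 .045 0;0.5 0 0 .048 0;0.5 0 0 .050 0'
```

```text
time_s: 5.5
tcp_pos: [0.6352, -0.1747, 0.0327]
ee_rot: [-123.7, 89.9, 146.3]
ft_force: [0.5, 0.9, 1.2]
opening: 0.497
time_s: 6.5
tcp_pos: [0.6353, -0.2252, 0.0327]
ee_rot: [151.8, 90.0, 61.8]
ft_force: [-0.7, 4.8, 1.2]
opening: 0.5
```

```bash
python3 -m pendant '0.5 0 0 .002 0;0.5 0 0 .004 0;0.5 0 0 .006 0;0.5 0 0 .007 0'; python3 -m pendant '0.5 0 0 .001 0;0.5 0 0 .002 0';python3 -m pendant '0.5 0 0 .001 0;0.5 0 0 .002 0'
```

```text
time_s: 6.9
tcp_pos: [0.6352, -0.2321, 0.0326]
ee_rot: [-161.1, 90.0, 108.9]
ft_force: [-0.8, 9.6, 4.2]
opening: 0.501
time_s: 7.1
tcp_pos: [0.6352, -0.2325, 0.0325]
ee_rot: [-162.3, 89.8, 107.7]
ft_force: [-0.5, 20.9, 6.2]
opening: 0.499
time_s: 7.3
tcp_pos: [0.6352, -0.2328, 0.0325]
ee_rot: [-160.9, 89.7, 109.2]
ft_force: [-3.8, 31.8, 9.0]
opening: 0.5
```

```bash
python3 -m pendant '0.5 0 0 -.004 0;0.5 0 0 -.012 0;0.5 -.05 0 -.02 0;0.5 -.10 0 -.02 0'; python3 -c "
from h import *
goto(.355,.280,.14,16)"
```

```text
time_s: 7.7
tcp_pos: [0.6344, -0.2155, 0.1317]
ee_rot: [-98.1, 89.8, 171.9]
ft_force: [1.2, -1.0, 0.7]
opening: 0.501
shift [-0.0071 -0.2792 -0.4956] turn rad -0.2788 toolY ang 0.03 tilt [-3.3e-03  5.0e-04 -1.0e+00] tcp [ 0.6344 -0.2155  0.1317] q [-21.9  37.5  71.   -0.   71.7 -21.9]
```

```bash
python3 -m pendant '0.5 -.02 -.279 -.496 -.279;0.5 -.02 -.279 -.496 -.279;0.5 -.02 -.279 -.496 -.279;0.5 -.02 -.279 -.496 -.279;0.5 -.02 -.279 -.496 -.279;0.5 -.02 -.279 -.496 -.279;0.5 -.02 -.279 -.496 -.279;0.5 -.02 -.279 -.496 -.279;0.5 -.02 -.279 -.496 -.279;0.5 -.02 -.279 -.496 -.279;0.5 -.02 -.279 -.496 -.279;0.5 -.02 -.279 -.496 -.279'; python3 - <<'E'
from h import *
im,d,c,s=cloud("wrist"); print(s["tcp_pos"].round(4))
cv2.imwrite("pics/w2.png",im[:,:,::-1])
P,m=bins(im,d,c,zmin=.04,xr=(.2,.6)); q=P[m]; q=q[q[:,1]>.15]
print(len(q),cv2.minAreaRect((q[:,:2]*1000).astype(np.float32)))
k=q[q[:,2]>.06]; print(cv2.minAreaRect((k[:,:2]*1000).astype(np.float32)))
im,d,c,s=cloud("top"); P,m=bins(im,d,c,zmin=.055,xr=(.5,.75)); q=P[m]
for lo,hi in((.114,.22),(.024,.114),(-.1,.024),(-.3,-.1)):
    k=q[(q[:,1]>lo)&(q[:,1]<hi)]; print([np.array(t).round(1) for t in cv2.minAreaRect((k[:,:2]*1000).astype(np.float32))], (np.percentile(k,[0,1,99,100],axis=0)[:,:2]*1000).round(1).tolist())
cv2.imwrite("pics/t3.png",cv2.resize(im[100:230,140:380,::-1],(800,433),interpolation=cv2.INTER_CUBIC))
goto(.355,.28,.03,16)
E
```

```text
time_s: 8.9
tcp_pos: [0.3545, 0.2822, 0.1523]
ee_rot: [84.2, 89.9, 10.3]
ft_force: [0.6, -0.4, 0.5]
opening: 0.503
[0.3545 0.2822 0.1523]
2589 ((474.0326843261719, 282.35723876953125), (127.76541900634766, 277.5749206542969), 78.2952651977539)
((480.8119201660156, 285.6308898925781), (120.46414184570312, 263.4232482910156), 79.42156219482422)
[array([633.7, 159.5]), array([113.7,  89.9]), np.float64(0.2)] [[576.7, 114.3], [580.9, 114.9], [690.1, 204.2], [690.6, 204.3]]
[array([632.3,  68.7]), array([ 88.8, 114.2]), np.float64(89.8)] [[575.3, 24.3], [578.2, 24.4], [689.0, 113.1], [689.3, 113.2]]
[array([633.3, -34.4]), array([ 86.7, 109.7]), np.float64(89.4)] [[579.0, -78.3], [585.7, -78.1], [687.9, 9.3], [688.1, 9.4]]
[array([ 634.8, -193.5]), array([108.1,  90.9]), np.float64(0.1)] [[580.8, -239.0], [584.1, -238.5], [688.6, -148.2], [688.9, -148.0]]
shift [ 0.1221 -0.0007  0.0012] turn rad 0.0029 toolY ang 16.17 tilt [ 0.001 -0.    -1.   ] tcp [0.3552 0.2814 0.1521] q [ 33.8   9.9 107.5  -0.   62.6  17.6]
```

View pics/w2.png

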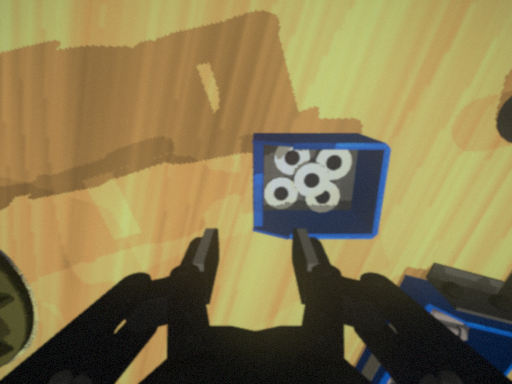

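View pics/t3.png

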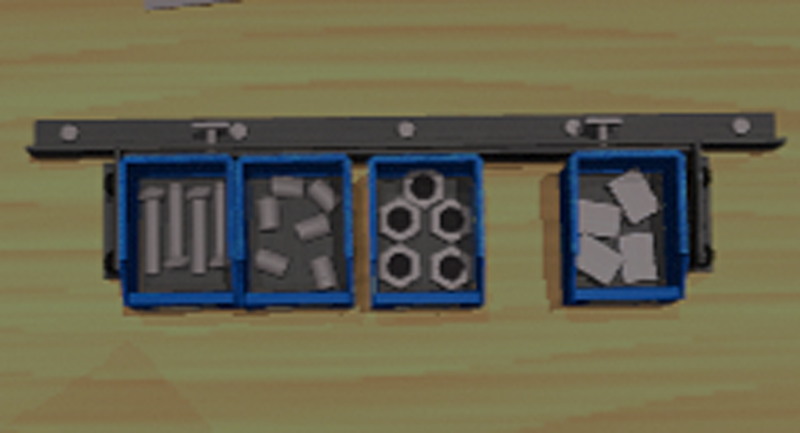

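The wrist view shows washers at (320,187), with the lip facing down-left. The top view shows nuts (427,230) and plates (628,230) sprang back 10–14 mm when I backed off quickly. I'll redo both pushes with lower force and a slow release.

```bash
python3 -c "
from h import *
goto(.635,-.03,.034,0)"; python3 -m pendant '0.5 .02 .268 .380 .282;0.5 .02 .190 .382 .282;0.5 .02 .190 .382 .282;0.5 .02 .190 .382 .282;0.5 .02 .190 .382 .282;0.5 .02 .190 .382 .282;0.5 .02 .190 .382 .282;0.5 .02 .190 .382 .282;0.5 .02 .190 .382 .282;0.5 .02 .190 .382 .282'; python3 -c "
from h import *
goto(.635,-.03,.034,0)"
```

```text
shift [0.1184 0.1819 0.3769] turn rad 0.2822 toolY ang 16.17 tilt [ 0.001 -0.    -1.   ] tcp [0.3552 0.2814 0.1521] q [ 33.8   9.9 107.5  -0.   62.6  17.6]
time_s: 10.0
tcp_pos: [0.6451, -0.0398, 0.1309]
ee_rot: [-19.1, 89.9, -109.5]
ft_force: [-1.0, 0.4, -0.2]
opening: 0.504
shift [ 0.0969 -0.0101 -0.0098] turn rad -0.0075 toolY ang -0.43 tilt [-4.e-04 -1.e-03 -1.e+00] tcp [ 0.6451 -0.0398  0.1309] q [-6.8 34.5 76.  -0.1 69.5 -6.3]
```

```bash
python3 -m pendant '0.5 .05 -.010 -.01 -.0075;0.5 .096 -.010 -.015 -.0075;0.5 .096 -.010 -.024 -.0075;0.5 .096 -.010 -.030 -.0075;0.5 .096 -.010 -.034 -.0075;0.5 .096 -.010 -.037 -.0075;0.5 .096 -.010 -.040 -.0075;0.5 .096 -.010 -.042 -.0075;0.5 .096 -.010 -.044 -.0075'; python3 -m pendant '0.5 0 0 -.001 0;0.5 0 0 -.002 0'
```

```text
time_s: 10.9
tcp_pos: [0.6351, 0.008, 0.0375]
ee_rot: [63.6, 89.8, -26.1]
ft_force: [-0.2, -12.8, 8.6]
opening: 0.502
time_s: 11.1
tcp_pos: [0.6351, 0.0088, 0.0376]
ee_rot: [40.8, 89.8, -49.0]
ft_force: [-1.0, -21.1, 9.4]
opening: 0.5
```

```bash
python3 -m pendant '0.5 0 0 .0005 0;0.5 0 0 .001 0;0.5 0 0 .0015 0;0.5 0 0 .002 0;0.5 0 0 .0025 0;0.5 0 0 .003 0;0.5 0 0 .0035 0;0.5 0 0 .004 0'; python3 -c "
from h import *
im,d,c,s=cloud('wrist'); P,m=bins(im,d,c,zmin=.055,xr=(.58,.69)); q=P[m]
h,e=np.histogram(q[:,1],np.arange(-.2,.15,.002)); print([(round(e[i]*1000),int(h[i])) for i in range(len(h)) if h[i]>60])
"
```

```text
time_s: 11.9
tcp_pos: [0.6347, 0.0066, 0.0369]
ee_rot: [78.8, 89.9, -11.0]
ft_force: [1.4, -3.9, 4.6]
opening: 0.505
[(-44, 71), (-42, 81), (-40, 80), (-38, 71), (-36, 63), (8, 61), (10, 65), (12, 76), (16, 81), (18, 650), (20, 899), (22, 1405), (24, 93), (26, 755), (28, 1705), (30, 1150), (32, 135), (34, 72), (36, 76), (38, 78), (40, 78), (42, 79), (44, 82), (46, 83), (48, 79), (50, 90), (52, 86), (54, 88), (56, 91), (58, 90), (60, 92), (62, 94), (64, 94), (66, 96), (68, 98), (70, 103), (72, 104), (74, 98), (76, 100), (78, 108), (80, 108), (82, 117), (84, 103), (86, 107), (88, 125), (90, 113), (92, 126), (94, 125), (96, 118), (98, 128), (100, 129), (102, 135), (104, 133), (106, 128), (108, 135), (110, 1658), (112, 1933), (114, 1740), (116, 1803), (118, 1327)]
```

```bash
python3 -m pendant '0.5 0 0 .0005 0;0.5 0 0 .001 0;0.5 0 0 .0015 0;0.5 0 0 .002 0;0.5 0 0 .003 0;0.5 0 0 .005 0'; python3 -c "
from h import *
im,d,c,s=cloud('wrist'); P,m=bins(im,d,c,zmin=.055,xr=(.58,.69)); q=P[m]
h,e=np.histogram(q[:,1],np.arange(0,.05,.002)); print(s['ft_force'],[(round(e[i]*1000),int(h[i])) for i in range(len(h)) if h[i]>60])
goto(.635,-.190,.033,0)
"
```

```text
time_s: 12.55
tcp_pos: [0.6344, 0.0017, 0.0363]
ee_rot: [70.9, 90.0, -18.9]
ft_force: [0.6, -5.4, 4.6]
opening: 0.5
[ 0.56194539 -5.41490735  4.5677274 ] [(8, 74), (10, 373), (12, 731), (14, 2457), (16, 824), (26, 783), (28, 1642), (30, 1149), (32, 135), (34, 75), (36, 85), (38, 83), (40, 79), (42, 84), (44, 87), (46, 88)]
shift [ 0.0033 -0.0002  0.1914] turn rad 0.0043 toolY ang 0.25 tilt [ 6.e-04 -3.e-04 -1.e+00] tcp [0.6344 0.0014 0.0363] q [-3.2 39.7 81.4 -0.  58.8 -3.4]
```

```bash
python3 -c "
from h import *
im,d,c,s=cloud('wrist'); cv2.imwrite('pics/w3.png',im[:,:,::-1]); print(s['ft_force'],s['tcp_pos'])
im,d,c,s=cloud('scene'); cv2.imwrite('pics/s3.png',im[:,:,::-1])
a=cv2.imread('pics/w3.png');b=cv2.resize(cv2.imread('pics/s3.png')[110:290,120:360],(512,384),interpolation=cv2.INTER_CUBIC)
cv2.imwrite('pics/c3.png',cv2.resize(np.vstack([a,b]),(400,600)))
"
```

```text
[ 0.98246976 -4.75910674  4.19274547] [0.63440936 0.00140969 0.03628018]
```

View pics/c3.png

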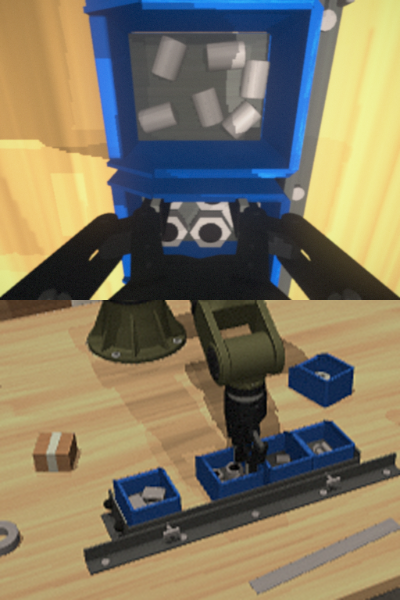

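Knuckles of the half-open gripper at (280,215) seem to be catching the nuts bin and dragging it back. I'll use shut fingers from here on.

```bash
python3 -m pendant '0.5 -.04 0 .005 0;0.5 -.08 0 .015 0;0 -.08 0 .025 0;0 -.08 0 .03 0;0 -.08 0 .03 0;0 -.08 0 .03 0'; python3 -c "
from h import *
im,d,c,s=cloud('wrist'); P,m=bins(im,d,c,zmin=.055,xr=(.58,.69)); q=P[m]
h,e=np.histogram(q[:,1],np.arange(-.2,.05,.002)); print(s['ft_force'],s['opening'],[(round(e[i]*1000),int(h[i])) for i in range(len(h)) if h[i]>60])
goto(.634,-.03,.034,0)
"
```

```text
time_s: 13.3
tcp_pos: [0.6337, -0.0277, 0.1145]
ee_rot: [-102.4, 89.9, 167.9]
ft_force: [-0.7, 0.3, -0.7]
opening: -0.002
[-0.69265685  0.26623182 -0.73725858] -0.0023721197724211906 [(-148, 70), (-74, 153), (-72, 303), (-70, 166), (10, 287), (12, 393), (14, 685), (26, 324), (28, 429), (30, 363)]
shift [0.0807 0.0003 0.0025] turn rad 0.0048 toolY ang 0.27 tilt [-2.1e-03  4.0e-04 -1.0e+00] tcp [ 0.6339 -0.0276  0.1147] q [-5.8 34.1 78.9  0.  67.1 -6.1]
```

```bash
python3 -m pendant '0 .04 0 0 0.005;0 .08 0 0 0.005;0 .08 0 -.012 0.005;0 .08 0 -.024 0.005;0 .08 0 -.028 0.005;0 .08 0 -.031 0.005;0 .08 0 -.033 0.005;0 .08 0 -.035 0.005'; python3 -m pendant '0 0 0 -.0015 0;0 0 0 -.003 0;0 0 0 -.004 0'
```

```text
time_s: 14.15
tcp_pos: [0.6351, 0.0064, 0.0379]
ee_rot: [75.3, 89.8, -14.7]
ft_force: [-0.2, -5.8, 5.4]
opening: -0.002
time_s: 14.45
tcp_pos: [0.6351, 0.0092, 0.0377]
ee_rot: [49.4, 89.8, -40.7]
ft_force: [-0.7, -17.7, 7.5]
opening: -0.005
```

```bash
python3 -m pendant '0 -.004 0 0 0;0 -.010 0 0 0;0 -.012 0 0 0'; python3 -m pendant '0 0 0 .0005 0;0 0 0 .001 0;0 0 0 .0015 0;0 0 0 .002 0;0 0 0 .0025 0;0 0 0 .003 0;0 0 0 .0035 0;0 0 0 .004 0;0 0 0 .005 0;0 0 0 .006 0;0 0 0 .007 0'; python3 -c "
from h import *
im,d,c,s=cloud('wrist'); P,m=bins(im,d,c,zmin=.055,xr=(.58,.69)); q=P[m]
h,e=np.histogram(q[:,1],np.arange(-.2,.05,.002)); print(s['ft_force'],s['opening'],[(round(e[i]*1000),int(h[i])) for i in range(len(h)) if h[i]>60])
"
```

```text
time_s: 14.75
tcp_pos: [0.6344, 0.0109, 0.0489]
ee_rot: [92.2, 89.9, 2.1]
ft_force: [-0.3, -2.5, -2.6]
opening: -0.006
time_s: 15.85
tcp_pos: [0.6342, 0.0038, 0.048]
ee_rot: [81.9, 90.0, -8.1]
ft_force: [-0.5, -0.3, -0.8]
opening: -0.001
[-0.5212407  -0.31197653 -0.78182033] -0.0012264347015725806 [(18, 125), (20, 600), (22, 728), (24, 755), (26, 703), (28, 1258), (30, 977), (32, 86), (36, 67), (42, 69), (44, 67), (46, 65)]
```

That held. Raised fingers clear the nuts, and the nuts bin now sits against the rollers bin. Next I do the same for plates.

```bash
python3 -m pendant '0 -.04 0 .005 0;0 -.065 0 .02 0;0 -.065 0 .07 0;0 -.065 0 .12 0;0 -.065 0 .17 0;0 -.06 0 .2 0;0 -.03 0 .204 0;0 0 0 .204 0;0 .003 0 .214 0;0 .003 0 .224 0;0 .003 0 .229 0;0 .003 0 .233 0';  python3 -m pendant '0 0 0 .0025 0;0 0 0 .005 0;0 0 0 .0065 0;0 0 0 .0075 0'
```

```text
time_s: 17.1
tcp_pos: [0.6347, -0.2296, 0.0467]
ee_rot: [80.9, 89.9, -9.2]
ft_force: [-1.1, 4.8, 3.2]
opening: 0.004
time_s: 17.5
tcp_pos: [0.6346, -0.2354, 0.0459]
ee_rot: [146.9, 89.9, 57.0]
ft_force: [-0.4, 16.1, 9.5]
opening: -0.004
```

```bash
python3 -m pendant '0 0 0 .001 0;0 0 0 .001 0'; python3 -m pendant '0 -.003 0 -.0005 0;0 -.006 0 -.001 0;0 -.006 0 -.0015 0;0 -.006 0 -.002 0;0 -.006 0 -.0025 0;0 -.006 0 -.003 0;0 -.006 0 -.0035 0;0 -.006 0 -.004 0;0 -.006 0 -.005 0;0 -.006 0 -.006 0;0 -.006 0 -.008 0'; python3 -m pendant '0 -.03 0 0 0;0 -.07 0 .0 0;0.5 -.08 -.05 -.03 0;0.5 -.08 -.1 -.06 0;0.5 -.08 -.15 -.09 0;.5 -.08 -.18 -.1 0'; python3 - <<'E'
from h import *
im,d,c,s=cloud("top"); P,m=bins(im,d,c,zmin=.055,xr=(.5,.75)); q=P[m]
for lo,hi in((.114,.22),(.024,.114),(-.1,.024),(-.3,-.1)):
    k=q[(q[:,1]>lo)&(q[:,1]<hi)]; print([np.array(t).round(1) for t in cv2.minAreaRect((k[:,:2]*1000).astype(np.float32))], (np.percentile(k,[0,1,99,100],axis=0)[:,:2]*1000).round(1).tolist()) if len(k) else 0
cv2.imwrite("pics/t4.png",cv2.resize(im[100:320,100:420,::-1],(800,550),interpolation=cv2.INTER_CUBIC))
P,m=bins(im,d,c,zmin=.035,xr=(.3,.5)); q=P[m]; q=q[q[:,1]>.15]
print("w all",cv2.minAreaRect((q[:,:2]*1000).astype(np.float32)))
k=q[q[:,2]>.06]; print("w high",cv2.minAreaRect((k[:,:2]*1000).astype(np.float32)))
goto(.355,.28,.14,16)
E
```

```text
time_s: 17.7
tcp_pos: [0.6346, -0.2355, 0.0459]
ee_rot: [170.6, 89.9, 80.6]
ft_force: [-2.1, 17.0, 10.6]
opening: 0.0
time_s: 18.8
tcp_pos: [0.6341, -0.2297, 0.0511]
ee_rot: [46.7, 90.0, -43.3]
ft_force: [-0.8, 0.0, -0.7]
opening: -0.001
time_s: 19.4
tcp_pos: [0.4587, -0.1311, 0.131]
ee_rot: [71.5, 90.0, -18.5]
ft_force: [1.0, 0.2, 0.1]
opening: 0.499
[array([635.3, 159.4]), array([109.8,  90. ]), np.float64(0.3)] [[580.6, 114.2], [583.5, 114.8], [689.8, 204.2], [690.3, 204.5]]
[array([633.7,  68.9]), array([ 89.1, 112.6]), np.float64(89.3)] [[577.9, 24.0], [580.9, 24.1], [688.8, 113.8], [689.8, 114.0]]
[array([630.8, -21.2]), array([112.3,  89.5]), np.float64(0.9)] [[573.9, -65.1], [576.3, -63.9], [687.2, 23.9], [687.6, 24.0]]
[array([ 635.5, -203.9]), array([106.9,  90.8]), np.float64(0.1)] [[582.0, -249.4], [586.2, -249.0], [688.6, -158.7], [688.9, -158.6]]
w all ((407.41278076171875, 295.0440979003906), (114.61416625976562, 91.12516021728516), 16.03246307373047)
w high ((413.3236389160156, 296.8847961425781), (102.33259582519531, 90.8451919555664), 16.104564666748047)
shift [-0.0094 -0.0959 -0.4079] turn rad -0.2787 toolY ang 0.03 tilt [-0.0079  0.0029 -1.    ] tcp [ 0.451  -0.1279  0.1286] q [-20.3  14.  106.1   0.   60.4 -20.3]
```

View pics/t4.png

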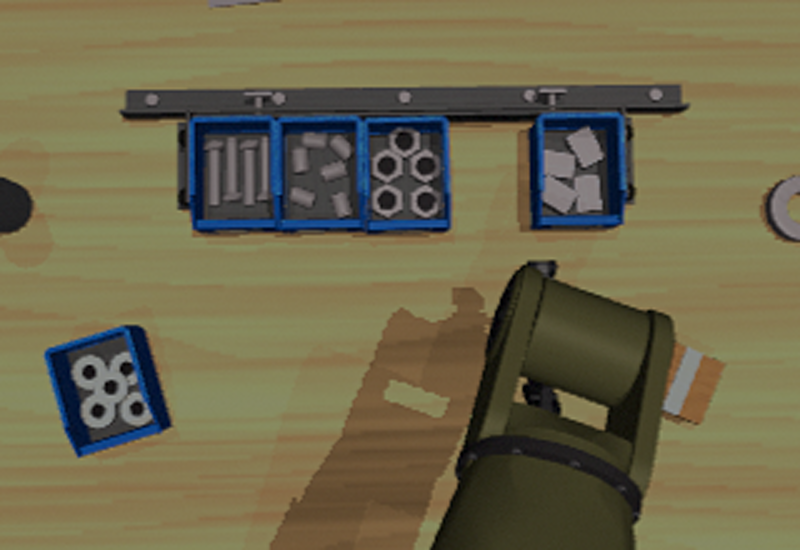

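Room is there: nuts' right edge is at y -66 and plates' left edge at y -158.7, a 92.5 mm gap. The row is at top centre and washers at (108,388). Next is the pinch.

```bash
python3 -m pendant '0.5 -.01 -.095 -.408 -.279;0.5 -.01 -.095 -.408 -.279;0.5 -.01 -.095 -.408 -.279;0.5 -.01 -.095 -.408 -.279;0.5 -.01 -.095 -.408 -.279;0.5 -.01 -.095 -.408 -.279;0.5 -.01 -.095 -.408 -.279;0.5 -.01 -.095 -.408 -.279;0.5 -.01 -.095 -.408 -.279;0.5 -.01 -.095 -.408 -.279'; python3 - <<'E'
from h import *
im,d,c,s=cloud("wrist"); P,m=bins(im,d,c,zmin=.035,xr=(.3,.49)); m=m&(P[...,1]>.15+ (P[...,0]-.3)*.3); q=P[m]
print("w all",len(q),cv2.minAreaRect((q[:,:2]*1000).astype(np.float32)))
goto(.356,.2804,.032,16)
E
```

```text
time_s: 20.45
tcp_pos: [0.3649, 0.2779, 0.1411]
ee_rot: [115.6, 90.0, 41.7]
ft_force: [-0.5, -0.2, -0.2]
opening: 0.496
w all 2617 ((407.88848876953125, 297.0585632324219), (114.3990707397461, 89.7890625), 16.267362594604492)
shift [ 0.109  -0.0079 -0.0063] turn rad 0.0016 toolY ang 16.09 tilt [ 2.e-04 -0.e+00 -1.e+00] tcp [0.3653 0.2765 0.141 ] q [ 32.5  11.4 107.3  -0.   61.2  16.5]
```

```bash
python3 -m pendant '0.5 .04 -.007 -.0074 0;0.5 .08 -.007 -.0074 0;0.5 .109 -.007 -.0074 0;0.5 .109 -.007 -.0074 0;0.1 .109 -.007 -.0074 0;0.1 .109 -.007 -.0074 0;0 .109 -.007 -.0074 0;0 .109 -.007 -.0074 0;0 .109 -.007 -.0074 0' 40; python3 -c "
from h import *
goto(.42,-.1124,.034,0)"
```

```text
time_s: 21.4
tcp_pos: [0.3578, 0.2812, 0.0338]
ee_rot: [101.3, 89.8, 27.3]
ft_force: [-1.2, -3.2, 6.1]
opening: 0.106
shift [-0.0006 -0.0485  0.3955] turn rad 0.2786 toolY ang 15.96 tilt [ 0.0026  0.0013 -1.    ] tcp [0.3578 0.2812 0.0338] q [ 33.6  21.5 111.8  -0.   46.4  17.6]
```

```bash
python3 -m pendant '0 -.001 -.001 .010 0;0 -.002 -.004 .03 .03;0 -.002 -.007 .055 .06;0 -.002 -.010 .085 .09;0 -.002 -.013 .115 .12;0 -.002 -.017 .145 .15;0 -.002 -.021 .175 .18;0 -.002 -.025 .205 .2;0 -.002 -.029 .235 .22;0 -.002 -.033 .265 .24;0 -.002 -.037 .290 .26;0 -.002 -.04 .31 .2786'; python3 -c "
from h import *
goto(.43,-.1124,.034,0)"
```

```text
time_s: 22.6
tcp_pos: [0.4035, -0.03, 0.0346]
ee_rot: [72.9, 90.0, -17.2]
ft_force: [-0.5, -0.5, -3.7]
opening: 0.101
shift [0.0006 0.0267 0.0823] turn rad -0.0019 toolY ang -0.11 tilt [ 6.e-04 -2.e-04 -1.e+00] tcp [ 0.4035 -0.03    0.0346] q [ -9.4  16.4 119.3  -0.   44.3  -9.3]
```

```bash
python3 -m pendant '0 .001 .005 .02 0;0 .001 .012 .045 0;0 .001 .02 .068 0;0 .001 .026 .082 0;0 .001 .026 .0823 0;0 .001 .026 .0823 0'; python3 - <<'E'
from h import *
im,d,c,s=cloud("wrist"); P,m=bins(im,d,c,zmin=.05,xr=(.44,.56)); q=P[m]
print("wrist w",len(q),cv2.minAreaRect((q[:,:2]*1000).astype(np.float32)))
h,e=np.histogram(q[:,1],np.arange(-.2,.05,.002)); print([(round(e[i]*1000),int(h[i])) for i in range(len(h)) if h[i]>40])
P,m=bins(im,d,c,zmin=.055,xr=(.6,.69)); q=P[m]
h,e=np.histogram(q[:,1],np.arange(-.26,.05,.002)); print("row",[(round(e[i]*1000),int(h[i])) for i in range(len(h)) if h[i]>10])
cv2.imwrite("pics/w5.png",im[:,:,::-1])
im,d,c,s=cloud("top"); P,m=bins(im,d,c,zmin=.055,xr=(.4,.56)); q=P[m]
print("top w",len(q),cv2.minAreaRect((q[:,:2]*1000).astype(np.float32)))
goto(.43,-.1124,.034,0)
E
```

```text
time_s: 23.2
tcp_pos: [0.4303, -0.1111, 0.0338]
ee_rot: [61.7, 89.8, -28.4]
ft_force: [1.6, -4.3, 3.3]
opening: 0.099
wrist w 9535 ((490.9576721191406, -109.56260681152344), (89.67770385742188, 101.66793060302734), 89.97859954833984)
[(-154, 328), (-152, 263), (-150, 169), (-148, 103), (-146, 117), (-144, 111), (-142, 110), (-140, 105), (-138, 134), (-136, 99), (-134, 131), (-132, 116), (-130, 125), (-128, 115), (-126, 126), (-124, 130), (-122, 129), (-120, 133), (-118, 124), (-116, 142), (-114, 130), (-112, 142), (-110, 134), (-108, 136), (-106, 140), (-104, 143), (-102, 143), (-100, 142), (-98, 152), (-96, 140), (-94, 156), (-92, 157), (-90, 157), (-88, 163), (-86, 148), (-84, 165), (-82, 165), (-80, 166), (-78, 165), (-76, 112), (-74, 75), (-72, 313), (-70, 850), (-68, 1037), (-66, 1489)]
row []
top w 186 ((488.5540771484375, -109.45716094970703), (100.68182373046875, 89.12505340576172), 1.3437480926513672)
shift [-0.0002 -0.0002  0.0017] turn rad -0.0003 toolY ang -0.02 tilt [ 0.0023 -0.0013 -1.    ] tcp [ 0.4302 -0.1107  0.0338] q [-19.1  20.5 113.5  -0.   45.9 -19.1]
```

View pics/w5.png

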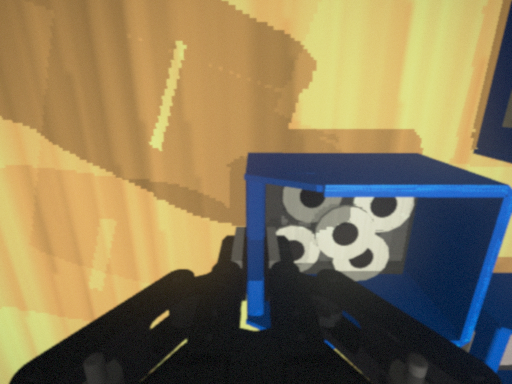

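Washers bin is pinched by the lip at (255,270) and is square. It's centred at y = -109.5 against the gap centre at -112.4, so I'll shift 3 mm right and go in slowly.

```bash
python3 -m pendant '0 0 .01 .003 0;0 0 .02 .003 0;0 0 .028 .003 0;0 0 .034 .003 0;0 0 .04 .003 0;0 0 .046 .003 0;0 0 .052 .003 0'; python3 -m pendant '0 0 .007 0 0;0 0 .014 0 0;0 0 .021 0 0;0 0 .028 0 0'
```

```text
time_s: 24.0
tcp_pos: [0.4803, -0.1128, 0.0338]
ee_rot: [-95.4, 89.8, 174.6]
ft_force: [-17.3, -0.8, 20.8]
opening: 0.105
time_s: 24.4
tcp_pos: [0.5085, -0.1128, 0.0338]
ee_rot: [-93.8, 89.8, 176.2]
ft_force: [-15.6, 0.5, 17.6]
opening: 0.105
```

```bash
python3 -m pendant '0 -.001 0.002 0 0;0 -.002 .006 0 0;0 -.003 .011 0 0;0 -.003 .016 0 0'; python3 - <<'E'
from h import *
im,d,c,s=cloud("top"); P,m=bins(im,d,c,zmin=.055,xr=(.5,.75)); q=P[m]; print(s["ft_force"])
h,e=np.histogram(q[:,1],np.arange(-.26,.25,.002)); print([(round(e[i]*1000),int(h[i])) for i in range(len(h)) if h[i]>9])
cv2.imwrite("pics/t6.png",cv2.resize(im[100:250,130:390,::-1],(800,462),interpolation=cv2.INTER_CUBIC))
E
```

```text
time_s: 24.8
tcp_pos: [0.526, -0.1133, 0.036]
ee_rot: [-131.5, 90.0, 138.5]
ft_force: [0.2, 0.4, -2.4]
opening: 0.104
[ 0.19408185  0.3762576  -2.36749986]
[(-250, 11), (-248, 30), (-246, 32), (-244, 14), (-166, 12), (-162, 31), (-160, 23), (-158, 17), (-156, 19), (-72, 30), (-70, 30), (-68, 16), (-64, 26), (-62, 24), (18, 27), (20, 27), (22, 21), (24, 22), (26, 34), (28, 30), (108, 10), (110, 29), (112, 38), (114, 38), (116, 29), (120, 15), (200, 38), (202, 31), (204, 10)]
```

View pics/t6.png

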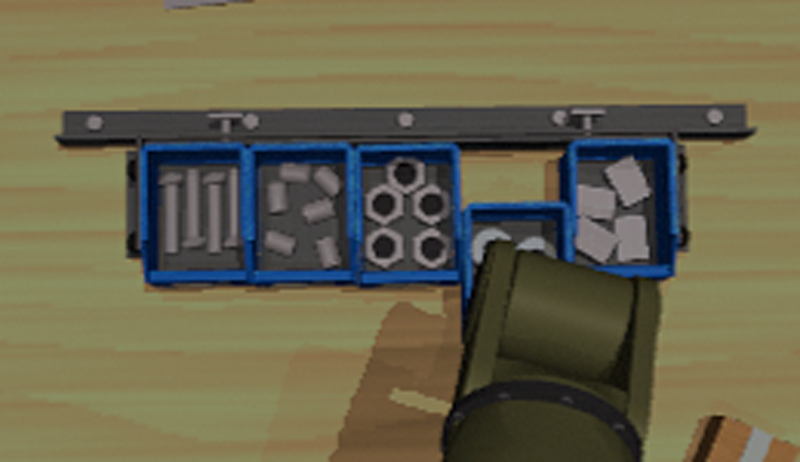

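Washers is cleanly entering the gap at (515,225) with no side force.

```bash
python3 -m pendant '0 0 .005 0 0;0 0 .010 0 0;0 0 .015 0 0;0 0 .02 0 0;0 0 .025 0 0;0 0 .03 0 0;0 0 .035 0 0;0 0 .04 0 0;0 0 .043 0 0;0 0 .046 0 0'; python3 -m pendant '0 0 .0015 0 0;0 0 .003 0 0;0 0 .004 0 0'
```

```text
time_s: 25.85
tcp_pos: [0.5719, -0.1134, 0.0359]
ee_rot: [-104.6, 90.0, 165.4]
ft_force: [-0.3, 1.4, -3.5]
opening: 0.106
time_s: 26.15
tcp_pos: [0.5757, -0.1135, 0.036]
ee_rot: [-91.6, 90.0, 178.4]
ft_force: [0.0, -0.5, -4.1]
opening: 0.103
```

```bash
python3 -m pendant '0 0 .001 0 0;0 0 .002 0 0'; python3 -m pendant '0 0 .001 0 0;0 0 .002 0 0'; python3 -m pendant '0 0 .001 0 0'
```

```text
time_s: 26.35
tcp_pos: [0.5777, -0.1135, 0.036]
ee_rot: [-97.6, 90.0, 172.4]
ft_force: [0.5, -0.3, -3.0]
opening: 0.099
time_s: 26.55
tcp_pos: [0.5797, -0.1135, 0.036]
ee_rot: [91.6, 90.0, 1.6]
ft_force: [0.0, -0.5, -4.3]
opening: 0.107
time_s: 26.65
tcp_pos: [0.5807, -0.1135, 0.036]
ee_rot: [38.1, 90.0, -51.9]
ft_force: [0.9, -0.2, -4.2]
opening: 0.106
```

```bash
python3 -m pendant '0 .0005 .001 0 0;0 .001 .001 0 0'; python3 -m pendant '0 0 .001 0 0;0 0 .002 0 0';python3 -m pendant '0 0 .001 0 0;0 0 .002 0 0'
```

```text
time_s: 26.85
tcp_pos: [0.5818, -0.1134, 0.0349]
ee_rot: [51.8, 90.0, -38.2]
ft_force: [0.8, 0.8, -2.6]
opening: 0.105
time_s: 27.05
tcp_pos: [0.5827, -0.1133, 0.0345]
ee_rot: [-101.5, 89.8, 168.5]
ft_force: [-11.2, 0.2, -1.0]
opening: 0.107
time_s: 27.25
tcp_pos: [0.5828, -0.1132, 0.0338]
ee_rot: [-98.9, 89.5, 171.1]
ft_force: [-27.3, 2.0, 8.4]
opening: 0.108
```

```bash
python3 -m pendant '0 0 -.0006 0 0;0 0 -.0012 0 0;0 0 -.0018 0 0'; python3 -m pendant '.1 0 0 0 0;.13 0 0 0 0;.2 0 0 0 0;.3 0 0 0 0;.35 0 0 0 0;.35 -.03 0 0 0;.35 -.07 0 0 0;.35 -.12 0 0 0'; python3 -m pendant '0 -.02 -.05 0.02 0;0 -.03 -.10 .04 0;0 -.03 -.15 .06 0;0 -.03 -.2 .08 0;0 -.03 -.2 .08 0'; python3 - <<'E'
from h import *
im,d,c,s=cloud("top"); P,m=bins(im,d,c,zmin=.045,xr=(.5,.75)); q=P[m]
for lo,hi in((.114,.22),(.024,.114),(-.066,.024),(-.158,-.067),(-.3,-.158)):
    k=q[(q[:,1]>lo)&(q[:,1]<hi)]; print([np.array(t).round(1) for t in cv2.minAreaRect((k[:,:2]*1000).astype(np.float32))], (np.percentile(k,[0,1,99,100],axis=0)[:,:2]*1000).round(1).tolist()) if len(k) else 0
cv2.imwrite("pics/t7.png",cv2.resize(im[110:210,140:380,::-1],(800,333),interpolation=cv2.INTER_CUBIC))
E
```

```text
time_s: 27.55
tcp_pos: [0.5826, -0.1133, 0.0345]
ee_rot: [-101.6, 89.8, 168.4]
ft_force: [-6.7, 0.8, -2.0]
opening: 0.103
time_s: 28.35
tcp_pos: [0.5832, -0.1133, 0.1553]
ee_rot: [-104.9, 89.9, 165.1]
ft_force: [0.2, -0.1, 0.7]
opening: 0.352
time_s: 28.85
tcp_pos: [0.3811, -0.1942, 0.1854]
ee_rot: [40.4, 89.9, -49.7]
ft_force: [1.0, 0.3, 0.3]
opening: -0.001
[array([634., 162.]), array([121. ,  95.2]), np.float64(0.5)] [[573.7, 114.0], [574.0, 114.5], [690.0, 204.3], [694.6, 209.4]]
[array([631. ,  68.7]), array([ 89. , 116.8]), np.float64(89.6)] [[572.6, 24.0], [572.8, 24.5], [688.7, 113.0], [689.2, 113.5]]
[array([629.5, -20.4]), array([ 89.1, 116.7]), np.float64(89.7)] [[570.9, -65.1], [571.2, -64.9], [686.5, 23.9], [687.7, 24.0]]
[array([ 636.7, -113.2]), array([121.1,  89.7]), np.float64(0.5)] [[575.7, -158.0], [576.0, -157.8], [692.0, -68.6], [697.0, -68.4]]
[array([ 631.3, -203.9]), array([ 91.3, 115.6]), np.float64(89.6)] [[573.2, -249.3], [573.4, -248.6], [688.5, -158.3], [688.9, -158.0]]
```

View pics/t7.png

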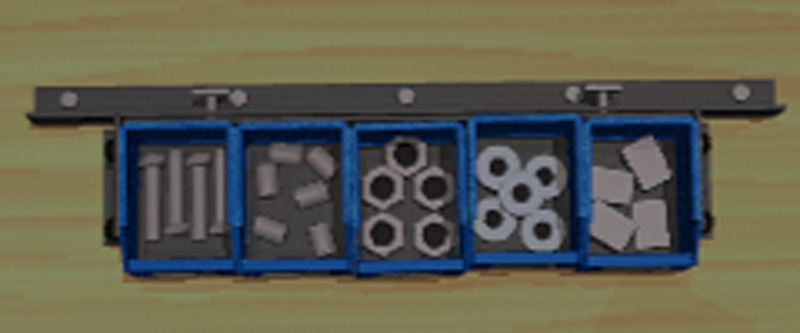

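All five bins are in order and square. But washers' front (520,262) is 2–5 mm deeper than the others, so those aren't fully home. I'll nudge each lip back with shut fingers, starting with plates.

```bash
python3 -c "
from h import *
goto(.535,-.204,.026,0)"; python3 -m pendant '0 .03 .04 .01 0;0 .07 .08 .01 0;0 .11 .12 .01 0;0 .14 .14 .01 0;0 .158 .154 .01 0;0 .158 .160 .01 0;0 .158 .166 .01 0;0 .158 .171 .01 0;0 .158 .174 .01 0;0 .158 .176 .01 0;0 .158 .178 .01 0'; python3 -m pendant '0 0 .001 0 0;0 0 .002 0 0'
```

```text
shift [0.1596 0.1544 0.0089] turn rad -0.0019 toolY ang -0.11 tilt [ 5.e-04 -9.e-04 -1.e+00] tcp [ 0.3805 -0.1947  0.1855] q [-32.    4.1 109.1  -0.   66.7 -31.9]
time_s: 30.0
tcp_pos: [0.5613, -0.2037, 0.0279]
ee_rot: [-84.3, 89.9, -174.3]
ft_force: [-13.8, 0.6, 12.6]
opening: -0.007
time_s: 30.2
tcp_pos: [0.5631, -0.2037, 0.0278]
ee_rot: [-91.1, 89.9, 178.9]
ft_force: [-10.9, 1.0, 9.0]
opening: -0.004
```

```bash
python3 -m pendant '0 0 .001 0 0;0 0 .001 0 0'; python3 -m pendant '0 0 .001 0 0;0 0 .001 0 0';  python3 -m pendant '0 0 .001 0 0;0 0 .001 0 0'
```

```text
time_s: 30.4
tcp_pos: [0.5637, -0.2037, 0.0278]
ee_rot: [-94.6, 89.9, 175.4]
ft_force: [-14.1, -0.0, 12.1]
opening: 0.003
time_s: 30.6
tcp_pos: [0.5639, -0.2037, 0.0278]
ee_rot: [-98.1, 89.7, 171.9]
ft_force: [-22.3, 2.2, 16.2]
opening: 0.002
time_s: 30.8
tcp_pos: [0.564, -0.2037, 0.0278]
ee_rot: [-99.2, 89.6, 170.8]
ft_force: [-30.1, 1.9, 22.9]
opening: -0.002
```

```bash
python3 -m pendant '0 0 -.001 0 0;0 0 -.002 0 0;0 0 -.003 0 0;0 0 -.004 0 0;0 0 -.006 0 0;0 0 -.02 -.01 0;0 0 -.02 -.05 0;0 0 -.02 -.09 0;0 0 -.013 -.091 0;0 0 -.008 -.091 0;0 0 -.0055 -.091 0;0 0 -.004 -.091 0'; python3 -m pendant '0 0 .001 0 0;0 0 .001 0 0';python3 -m pendant '0 0 .001 0 0;0 0 .001 0 0'
```

```text
time_s: 32.0
tcp_pos: [0.563, -0.1134, 0.0269]
ee_rot: [29.6, 90.0, -60.5]
ft_force: [-0.8, -0.6, 0.6]
opening: 0.002
time_s: 32.2
tcp_pos: [0.5637, -0.113, 0.0268]
ee_rot: [-88.0, 90.0, -178.1]
ft_force: [-0.2, -0.3, -1.0]
opening: -0.004
time_s: 32.4
tcp_pos: [0.5639, -0.1129, 0.0268]
ee_rot: [-90.7, 89.9, 179.3]
ft_force: [-8.1, -2.6, 3.5]
opening: -0.003
```

```bash
python3 -m pendant '0 0 .001 0 0;0 0 .001 0 0';python3 -m pendant '0 0 .001 0 0;0 0 .001 0 0'
```

```text
time_s: 32.6
tcp_pos: [0.564, -0.1128, 0.0267]
ee_rot: [-94.0, 89.7, 175.9]
ft_force: [-16.9, -2.4, 9.2]
opening: -0.0
time_s: 32.8
tcp_pos: [0.5641, -0.1128, 0.0267]
ee_rot: [-94.7, 89.6, 175.3]
ft_force: [-25.2, -2.6, 15.8]
opening: -0.004
```

```bash
python3 -m pendant '0 0 -.001 0 0;0 0 -.002 0 0;0 0 -.003 0 0;0 0 -.005 0 0;0 0 -.02 -.01 0;0 0 -.02 -.05 0;0 0 -.02 -.09 0;0 0 -.015 -.0925 0;0 0 -.011 -.0925 0;0 0 -.008 -.0925 0;0 0 -.006 -.0925 0;0 0 -.004 -.0925 0'; python3 -m pendant '0 0 .001 0 0;0 0 .002 0 0';python3 -m pendant '0 0 .001 0 0;0 0 .001 0 0'
```

```text
time_s: 34.0
tcp_pos: [0.5623, -0.021, 0.027]
ee_rot: [-93.2, 89.9, 176.7]
ft_force: [-8.9, -0.2, 6.6]
opening: 0.002
time_s: 34.2
tcp_pos: [0.5637, -0.021, 0.0269]
ee_rot: [-92.9, 89.8, 177.0]
ft_force: [-19.1, -0.3, 14.9]
opening: -0.002
time_s: 34.4
tcp_pos: [0.5638, -0.021, 0.0269]
ee_rot: [-92.7, 89.7, 177.2]
ft_force: [-22.3, 1.1, 16.2]
opening: -0.005
```

```bash
python3 -m pendant '0 0 -.001 0 0;0 0 -.002 0 0;0 0 -.003 0 0;0 0 -.005 0 0;0 0 -.02 -.01 0;0 0 -.02 -.05 0;0 0 -.02 -.088 0;0 0 -.013 -.09 0;0 0 -.009 -.09 0;0 0 -.006 -.09 0;0 0 -.004 -.09 0;0 0 -.002 -.09 0'; python3 -m pendant '0 0 .001 0 0;0 0 .002 0 0';python3 -m pendant '0 0 .001 0 0;0 0 .001 0 0'
```

```text
time_s: 35.6
tcp_pos: [0.5636, 0.0691, 0.0268]
ee_rot: [-86.5, 89.9, -176.6]
ft_force: [-4.6, 0.1, 2.0]
opening: -0.001
time_s: 35.8
tcp_pos: [0.5645, 0.0693, 0.0268]
ee_rot: [-84.5, 89.8, -174.6]
ft_force: [-20.1, -1.2, 13.6]
opening: -0.004
time_s: 36.0
tcp_pos: [0.5645, 0.0693, 0.0268]
ee_rot: [-85.2, 89.6, -175.3]
ft_force: [-24.4, -2.3, 16.1]
opening: -0.0
```

```bash
python3 -m pendant '0 0 -.001 0 0;0 0 -.002 0 0;0 0 -.003 0 0;0 0 -.005 0 0;0 0 -.02 -.01 0;0 0 -.02 -.05 0;0 0 -.02 -.088 0;0 0 -.013 -.0905 0;0 0 -.009 -.0905 0;0 0 -.006 -.0905 0;0 0 -.004 -.0905 0;0 0 -.002 -.0905 0'; python3 -m pendant '0 0 .001 0 0;0 0 .002 0 0';python3 -m pendant '0 0 .001 0 0;0 0 .001 0 0'
```

```text
time_s: 37.2
tcp_pos: [0.5641, 0.1597, 0.0268]
ee_rot: [-87.5, 89.8, -177.6]
ft_force: [-8.5, 1.8, 5.9]
opening: 0.002
time_s: 37.4
tcp_pos: [0.5648, 0.1597, 0.0268]
ee_rot: [-85.3, 89.6, -175.4]
ft_force: [-26.9, 1.4, 16.2]
opening: 0.003
time_s: 37.6
tcp_pos: [0.5648, 0.1597, 0.0268]
ee_rot: [-84.4, 89.5, -174.4]
ft_force: [-29.9, 1.2, 19.8]
opening: 0.002
```

All five are home. I'll back away slowly, move clear and check.

```bash
python3 -m pendant '0 0 -.001 0 0;0 0 -.002 0 0;0 0 -.003 0 0;0 0 -.005 0 0;0 0 -.02 0 0;0 -.03 -.05 0 0;0 -.08 -.09 0 0;0 -.13 -.13 0 0;0 -.15 -.17 0 0;0 -.15 -.2 0 0;0 -.15 -.2 0 0'; python3 - <<'E'
from h import *
im,d,c,s=cloud("top"); P,m=bins(im,d,c,zmin=.045,xr=(.5,.75)); q=P[m]
for lo,hi in((.114,.206),(.024,.113),(-.066,.023),(-.158,-.068),(-.3,-.159)):
    k=q[(q[:,1]>lo)&(q[:,1]<hi)&(q[:,0]<.694)]; print([np.array(t).round(1) for t in cv2.minAreaRect((k[:,:2]*1000).astype(np.float32))], (np.percentile(k,[0,1,99,100],axis=0)*1000).round(1).tolist())
a=cv2.resize(im[110:210,140:380,::-1],(800,333),interpolation=cv2.INTER_CUBIC)
im,d,c,s=cloud("scene"); P=world(d,c); b=cv2.resize(im[150:290,90:400,::-1],(590,266),interpolation=cv2.INTER_CUBIC)
o=np.zeros((600,800,3),np.uint8); o[:333]=a; o[334:600,:590]=b; cv2.imwrite("pics/t8.png",o); print(s["tcp_pos"],s["ft_force"])
E
```

```text
time_s: 38.7
tcp_pos: [0.3651, 0.1602, 0.1789]
ee_rot: [109.0, 89.8, 19.0]
ft_force: [1.4, 0.2, 0.1]
opening: 0.002
[array([634.6, 159.5]), array([116.7,  89.8]), np.float64(0.3)] [[576.4, 114.3, 45.1], [576.6, 114.8, 45.2], [692.6, 204.2, 70.7], [693.0, 204.5, 71.9]]
[array([634.3,  68.9]), array([116.6,  88.2]), np.float64(0.1)] [[575.9, 24.8, 45.2], [577.4, 24.8, 45.4], [692.3, 112.8, 71.2], [692.5, 113.0, 72.6]]
[array([632.8, -21.4]), array([ 86.9, 117.5]), np.float64(89.6)] [[574.4, -65.2, 45.0], [576.1, -65.1, 45.6], [690.8, 22.1, 70.8], [691.6, 22.3, 72.2]]
[array([ 634.3, -113.1]), array([116.4,  89.5]), np.float64(0.5)] [[575.8, -158.0, 45.5], [577.2, -157.7, 45.9], [691.9, -68.5, 70.9], [692.5, -68.3, 72.0]]
[array([ 634. , -206.1]), array([ 94.4, 115.3]), np.float64(89.7)] [[576.1, -253.1, 45.0], [576.2, -248.9, 45.8], [691.2, -159.1, 71.4], [691.9, -159.0, 72.5]]
[0.36712238 0.16034036 0.1783727 ] [-0.20409968 -0.68004663 -0.23356615]
```

View pics/t8.png

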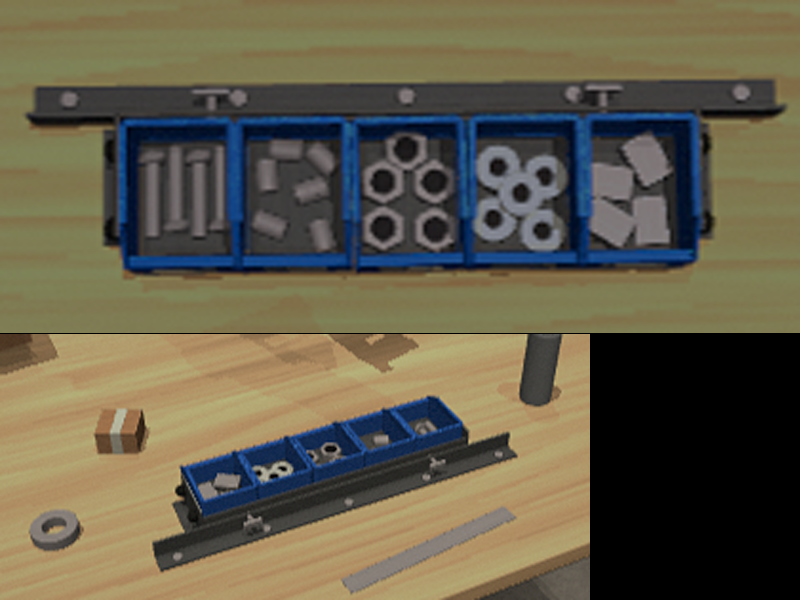

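The row is in one line and square, and the bystanders look unmoved. Nuts reads about 1.5 mm short of home, so I'll give it one more gentle nudge with a slow release.

```bash
python3 -m pendant '0 .02 .04 .04 0;0 .04 .08 .08 0;0 .08 .12 .12 0;0 .12 .15 .16 0;0 .152 .17 .181 0;0 .152 .178 .181 0;0 .152 .185 .181 0;0 .152 .19 .181 0;0 .152 .193 .181 0;0 .152 .195 .181 0;0 .152 .196 .181 0'; python3 -m pendant '0 0 .001 0 0;0 0 .001 0 0'
```

```text
time_s: 39.9
tcp_pos: [0.5635, -0.0199, 0.0258]
ee_rot: [-75.8, 90.0, -165.7]
ft_force: [-11.9, 0.3, 7.3]
opening: 0.003
time_s: 40.1
tcp_pos: [0.5636, -0.0199, 0.0259]
ee_rot: [-92.8, 89.9, 177.3]
ft_force: [-14.8, 1.4, 10.9]
opening: -0.002
```

```bash
python3 -m pendant '0 0 .0008 0 0;0 0 .0008 0 0'; python3 -m pendant '0 0 -.0003 0 0;0 0 -.0006 0 0;0 0 -.0009 0 0;0 0 -.0012 0 0;0 0 -.0015 0 0;0 0 -.0018 0 0;0 0 -.0021 0 0;0 0 -.0024 0 0;0 0 -.0027 0 0;0 0 -.003 0 0;0 0 -.0034 0 0;0 0 -.0038 0 0'; python3 -m pendant '0 0 -.001 0 0;0 0 -.003 0 0;0 0 -.02 0 0;0 -.04 -.06 0 0;0 -.09 -.11 0 0;0 -.14 -.15 0 0;0 -.15 -.2 0 0;0 -.15 -.2 0 0';  python3 - <<'E'
from h import *
im,d,c,s=cloud("top"); P,m=bins(im,d,c,zmin=.045,xr=(.5,.75)); q=P[m]
for lo,hi in((.114,.206),(.024,.113),(-.066,.023),(-.158,-.068),(-.25,-.159)):
    k=q[(q[:,1]>lo)&(q[:,1]<hi)&(q[:,0]<.694)]; print([np.array(t).round(1) for t in cv2.minAreaRect((k[:,:2]*1000).astype(np.float32))], (np.percentile(k,[0,1,99,100],axis=0)*1000).round(1)[:,:2].tolist())
print(s["tcp_pos"],s["ft_force"])
def at(x8,y8): 
    P=world(d,c); v=int(y8*.64);u=int(x8*.64); return P[v-1:v+2,u-1:u+2].reshape(-1,3).mean(0).round(4)
for n,a,b in(("can",123,272),("bearing",643,287),("carton",577,393)): print(n,at(a,b))
E
```

```text
time_s: 40.3
tcp_pos: [0.5637, -0.0198, 0.0259]
ee_rot: [-93.1, 89.8, 177.0]
ft_force: [-19.4, 1.0, 13.6]
opening: -0.002
time_s: 41.5
tcp_pos: [0.5619, -0.0205, 0.025]
ee_rot: [74.1, 90.0, -15.9]
ft_force: [0.4, 0.4, 0.2]
opening: 0.004
time_s: 42.3
tcp_pos: [0.36, -0.0203, 0.1761]
ee_rot: [79.8, 89.9, -10.2]
ft_force: [0.6, 0.2, 1.2]
opening: -0.002
[array([634.6, 159.9]), array([116.2,  90.4]), np.float64(0.3)] [[576.6, 114.4], [576.8, 114.9], [692.6, 204.3], [692.8, 204.9]]
[array([634.2,  68.5]), array([117.3,  89. ]), np.float64(0.0)] [[575.5, 24.0], [577.3, 24.8], [692.4, 112.9], [692.8, 113.0]]
[array([633.1, -21.5]), array([ 87. , 117.2]), np.float64(89.5)] [[574.9, -65.5], [576.3, -64.8], [691.1, 22.2], [692.0, 22.4]]
[array([ 634.8, -113.2]), array([117. ,  89.5]), np.float64(0.6)] [[575.9, -157.9], [576.2, -157.9], [692.0, -68.4], [693.1, -68.3]]
[array([ 633.8, -204.5]), array([ 91.1, 115.5]), np.float64(89.8)] [[575.9, -250.0], [576.2, -248.5], [691.2, -159.2], [691.7, -159.1]]
[ 0.35996235 -0.02034341  0.17614338] [0.6254212  0.22092415 1.18864001]
can [0.6073 0.415  0.1597]
bearing [ 0.5902 -0.4274  0.0193]
carton [ 0.4095 -0.2978  0.0445]
```

All bins are within about 1 mm of one line, which is within image noise. The stop was felt on every bin and the bystanders have not moved.

```bash
python3 -c "
from workcell import *
print(close_job())"
```

```text
the job is handed in; nothing more can be done
None
```

The washers bin is back in the row, immediately right of the nuts bin, and I handed the job in at about 42 s. I pushed bolts, rollers and nuts against the left bumper and plates against the right. Then I pinched the washers bin by its lip, slid it in, and nudged each bin's lip back until I felt the stop.

**First attempt:** the first spreading pushes did not hold. The nuts and plates bins came back 10–14 mm, so I redid both with shut fingers, held higher, and a slow release.

**Last checks:**
- **Line and squareness:** the bins' backs measured at x = 0.691–0.693 m and yaw within about 0.6°. There are only small gaps between the bins.
- **Nuts bin:** after a second nudge it still reads about 1 mm less deep than the others in the camera. By feel it was home at the same depth, within about 1 mm, as the rest. I judged the difference to be image noise.
- **Forces:** the highest push I read at the end of a move was about 32 N, under the 50 N ramming limit. Forces are only reported at the end of each move, so a brief higher peak could have gone unseen.
- **Other things on the bench:** the can, bearing and carton gave the same readings as at the start, within about 1 mm. No bin tipped, and the robot stood clear, touching nothing.

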